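# Tighten and pin the castle nut of a tilted sample mixer

### The arm

A 6-joint arm with a two-finger parallel gripper is mounted at the origin on a cart in front of the work surface, level with it; the furniture and walls round the work are solid. World frame = base frame: x ahead of the robot, y to its left, z up, the work surface at z = 0. Lengths are in m, angles in degrees, forces in N, time in s.
With the tool pointing down it reaches from about 0.4 to 0.825 m from the base axis. Payload 7 kg.
Tool frame: the origin (TCP) lies between the finger pads; the fingertips stand 19 mm ahead of it and the grasp point (between the pads) is the TCP; z points along the fingers, y is the line along which they close (so a half turn about z gives the same grasp; the last joint's range is limited). The gripper opens to 88 mm and grips with 3 to 60 N. Pads are 19 mm wide; open, the fingers measure 130 mm over their backs; the gripper's body (78 mm by 193 mm) begins 47 mm behind the grasp point.
Start: joints at [93.054, 20.546, 0.682, 0, -70.136, -16.507], TCP at [0.157, 0.656, 0.246] pointing down, gripper open.
Joint ranges: [-176.03, 176.03], [-82.01, 121.73], [-58.28, 71.71], [-173.87, 95.51], [-174.79, -0.11], [-173.66, 173.66]. Speed limits (degrees/s): [136.94, 136.94, 172.46, 180, 180, 180].

### API

Orientations are given as [roll, pitch, yaw] about the fixed x, y, z axes, in that order (R = Rz(yaw) Ry(pitch) Rx(roll)).
In Python, from plant import get_obs, snapshot, close_job, spot_in, spot_point gives the robot as it stands.
- The arm moves only by the tool play_rows, never from a script. Its argument "plan" is a list of rows, each a list of 6 numbers: the shift along the tool's x, y, z in cm, then the turn, a rotation vector about the tool's x, y, z in degrees. A call has 1 to 20 rows; each row shifts and turns the commanded pose from where the row before left it, along the tool's axes as they then stand; what a row does not reach is not made up. A row lasts 1/12 s, in which the tool goes at most 41.7 mm and 7.16 degrees, less where a joint would pass 70% of its speed; a pose out of reach is approached as far as the arm can. A call is refused whole if a number of a shift passes 4.17 or a number of a turn 7.16, either way. A call with a gripper value outside its range is refused whole. "grip" is the finger opening in cm, from 0 to 8.76, set as the call begins (left out, the last holds). The fingers move at their own pace and stop on an object; the grip force is fixed at half the most. Time passes only in rows, so rows that do not move let the fingers close. It gives the time, the measured TCP pose, the force, the opening and the grip force at its end, in the units of the state.
- get_obs(): the state, without advancing time (a new reading comes with each control period).
- snapshot(name): name is "scene" or "side" or "wrist"; returns a dict with "frame" (480x640x3 uint8, red, green, blue), "fx", "fy", "cx", "cy" (pixels), "position" and "attitude" of the camera in the world. Camera axes: x right, y down, z forward; pixel columns grow to the right and rows downward; lengths in m; the calibration is good to about 2 mm. A picture is of the moment at which its call begins. There is no depth.
- close_job(): hands the job in; it is judged then, once.
Trained networks look in the newest picture that a camera, given by its name, has taken for a name from the list of things; names that differ only in an ending like _2 or _b are one class to them, and where a whole thing is asked for, a point or a joint stands for the part that bears it (a point fixed in the world has none). Each returns a list of dicts, best first, with "score" (0 to 1); they miss things now and then, are a little off and sometimes report something else, mostly with a low value. They report only what shows in the picture. A call takes as long as a camera call. They do not tell look-alikes from the thing itself.
- spot_in(camera, thing): "position" ([x, y, z] in m, in world coordinates, good to about 4 mm: the middle of the surface that is visible of it).
- spot_point(camera, thing): "position" ([x, y, z] in m, in world coordinates, good to about 4 mm: a listed point, or the origin of a listed thing).
The state is a dict: "clock": time; "joint_pos": joint angles; "qvel": joint speeds; "tau": joint torques, N m; "tool_pos": TCP position; "orientation": TCP orientation; "force": force on the tool from outside, world axes, zero at the start; "moment": the same for the moment, N m; "opening": finger opening in m; "gripper_force": force on a finger pad.
Only numpy, scipy, OpenCV 4.12 (cv2) and the standard library are available. Lean on these libraries where they do the work, as an engineer would, in place of code of your own. Each camera call takes 0.05 s, during which the arm holds its last target. There are 200 camera calls.

### The job

The disc of the tilted sample mixer has just been refitted and its big castle nut is only spun on loosely. Tighten the nut (clockwise) until it bites snugly on the brass spring washer, go on turning only as far as it takes for the next pair of its slots to line up with the cross hole of the spindle, and push the red-handled locking pin through from the raised side until its collar is up against the nut. Let go of everything, and leave the dropper bottle, the beaker and the specimen jar standing as they are.

Things in the scene. Friction and masses are not known exactly. Their poses are not given: they have to be found in the camera images.
- mixer: White rotary sample mixer, fixed to the bench; base 270 x 200 mm, 52 mm high, with a tilted grey disc 240 mm wide on top. Origin on the bench below the disc's centre; x: towards its back, z: up. Black clips with capped vials stand 27 mm high on the disc, 86 to 113 mm from its axis.
- rotor: The grey disc with the steel spindle at its middle; neither turns. Origin: centre of the disc's top face, 135 mm above the bench. z: along the spindle, 0.55 rad (31.5 deg) from vertical, leaning to the front. x: in the disc's plane, straight uphill. The brass washer, 83 mm wide, reaches up to z = 14 to 17.5 mm, the spindle (33 mm thick) to 58.5 mm.
- cross_hole (a point): Centre of the cross hole on the spindle's axis, 46.6 mm above the disc (rotor z). The hole is 11 mm wide and runs right through the spindle along rotor x. Axes as the rotor's.
- nut: Aluminium castle nut: hexagon 55 mm across flats, 24 mm high; on it a crown 54 mm wide, 16 mm high, with six slots 13 mm wide, 16 mm deep, open at the top, one over each flat's middle. Origin: on the axis at the underside, about 18 mm above the disc at the start. z: as the rotor's. x points through a slot (slots and flats' normals every 60 deg). Turning by a negative angle about z tightens.
- nut_grip (a point): On the nut's axis, 12 mm above its underside: mid-height of the hexagon. Tightening, the nut sinks 9 mm a turn (1.43 mm a rad) and stays where left. At first it turns easily (under 0.12 N m). After 0.1 to 2.6 rad, differing from run to run, it bites on the washer: within 0.1 rad the torque rises to about 0.2 N m, then by about 0.3 N m a rad.
- washer (a joint): How far the brass spring washer under the nut is pressed down, in m (positive down the spindle). 0 while the nut is loose. Snug means 0.0002 or more (about 0.3 rad of turn after the torque first jumps); more than 0.0018 is over-tightened. Once snug, turning from one slot to the next presses it down by about 0.0012 more.
- pin: Locking pin, 110 mm long, 55 to 90 g, lying on the bench: red grip 36 mm long (x), 14 wide (y), 20 high (z); on its front a steel collar 16 mm across, its face at x = -22 mm, then a round-nosed steel shank 8 mm thick, 70 mm long, pointing to -x. Origin: centre of the grip's underside, 10 mm below the pin's axis. Home, the collar touches the nut and the tip is 44 mm past the spindle's axis.
- pin_tip (a point): Tip of the pin's shank, on its axis, 92 mm from the middle of the grip. Axes as the pin's.
- pin_grip (a point): Middle of the pin's red grip, on the pin's axis. Axes as the pin's.
- bottle: Dropper bottle, clear glass with black bulb, 30 x 30 x 80 mm, standing near the mixer; origin at the centre of its underside.
- beaker: Small glass beaker, 63 x 58 x 65 mm; origin at the centre of its underside.
- jar: Specimen jar with red lid, 95 mm wide, 155 mm high; origin at the centre of its underside.
There are look-alikes about, which are no part of the job. What is shaped like the pin but green or orange is not meant.

How it is judged:
By the outcome, as a careful person would: the job done as asked, in the order asked, and still so for the second after the job is handed in, with the robot touching nothing.
It also fails if it takes over 64 s, if anything falls off the work surface, if the arm or the gripper's body presses on something with over 40 N, if the wrist force passes 120 N, or if a joint passes its speed limit or range.

## Working session

There is one attempt and no reset: what is moved stays moved. The work goes in short steps, Python scripts to look and compute and a tool call to move; the robot and the scene stay as the last step left them, time stands still between calls to the robot, and variables do not carry over. Pictures are saved under pics/ and viewed, at most 10 in all, crops included, and the job is handed in when it is done.

Besides the shell and the picture viewer there is one more tool, called after ">>>" in YAML: its name, and indented under it one key for each argument. play_rows: Moves the arm, as the interface text tells. Its arguments: {"type":"object","properties":{"plan":{"type":"array","items":{"type":"array","items":{"type":"number"}}},"grip":{"type":"number"}},"required":["plan"]}

```bash
mkdir -p pics; ls; cat > h.py <<'E'
import numpy as np, cv2
from scipy.spatial.transform import Rotation as R
from plant import *
def save(n,f):
    s=snapshot(n); cv2.imwrite(f'pics/{f}.png',s['frame'][:,:,::-1]); return s
E
python3 - <<'E'
from h import *
ims=[]
for c in ['scene','side','wrist']:
    s=save(c,c); print(c,s['position'],s['attitude'],s['fx'])
    for t in ['rotor','mixer','nut','nut_grip','cross_hole','pin_grip','pin_tip','bottle','beaker','jar']:
        print(c,t,[(np.round(d['position'],3).tolist(),round(d['score'],2)) for d in spot_point(c,t)][:4])
    ims.append(s['frame'][:,:,::-1])
o=np.hstack(ims[:2]);cv2.imwrite('pics/both.png',cv2.resize(o,(800,300)))
print(get_obs())
E
```

```text
pics
scene [-0.22057814 -0.78390204  0.89600684] [-125.0318571     0.85768159  -41.60826108] 480.4524714772784
scene rotor [([0.491, -0.213, 0.002], 0.64), ([0.583, 0.047, 0.131], 0.6)]
scene mixer [([0.588, 0.043, -0.001], 0.97), ([0.577, 0.046, 0.147], 0.37)]
scene nut [([0.578, 0.047, 0.148], 0.5)]
scene nut_grip [([0.569, 0.045, 0.157], 0.76), ([0.589, 0.042, -0.0], 0.63)]
scene cross_hole [([0.563, 0.044, 0.172], 0.65)]
scene pin_grip [([0.489, -0.214, 0.01], 0.52), ([0.287, -0.232, 0.012], 0.51), ([0.347, -0.019, 0.008], 0.43), ([0.573, 0.042, 0.16], 0.18)]
scene pin_tip [([0.397, -0.188, 0.008], 0.72), ([0.343, -0.112, 0.008], 0.65), ([0.302, -0.142, 0.008], 0.56)]
scene bottle [([0.647, -0.148, 0.002], 0.53)]
scene beaker [([0.57, 0.046, 0.156], 0.64)]
scene jar [([0.611, 0.366, -0.002], 0.81), ([0.571, 0.046, 0.155], 0.38)]
side [ 0.38964359 -0.9341029   1.00619581] [-131.45929477   -1.17840522   -6.1852571 ] 625.004922172708
side rotor [([0.58, 0.043, 0.133], 0.68), ([0.56, 0.046, 0.174], 0.66)]
side mixer [([0.584, 0.044, 0.001], 0.68)]
side nut [([0.572, 0.046, 0.151], 0.
[... 720 characters left out ...]
st beaker []
wrist jar []
{'clock': 1.65, 'joint_pos': array([ 9.30545125e+01,  2.05478746e+01,  6.81763119e-01, -1.54535374e-04,
       -7.01354619e+01, -1.65093753e+01]), 'qvel': array([-0.11274532, -0.08900439, -0.01707683, -0.0520357 ,  0.05590226,
        0.06541451]), 'tau': array([ 1.28334861e-03, -5.82379925e+01,  2.93292421e+01,  7.00250834e+00,
        1.23390407e-02, -4.46758952e-05]), 'tool_pos': array([0.15704219, 0.65645712, 0.24554216]), 'orientation': array([ 1.79998450e+02, -3.07768332e-04, -1.34549153e+01]), 'force': array([-0.41325996, -0.48801544,  0.08783676]), 'moment': array([-0.03510546, -0.02072404,  0.00496068]), 'gripper_force': 0.0, 'opening': 0.08762465740436404}
```

View pics/scene.png

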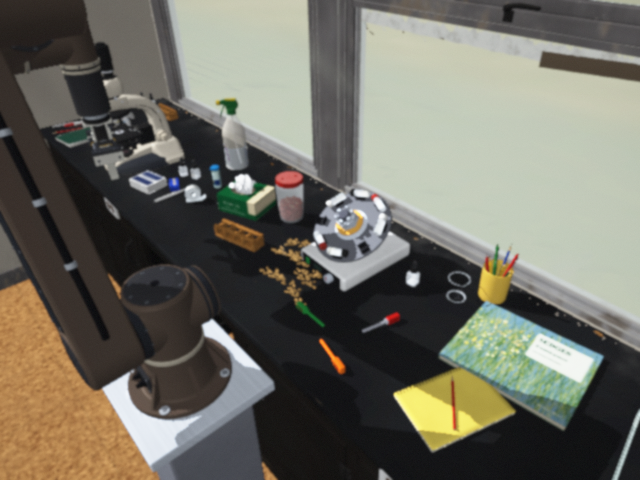

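View pics/side.png

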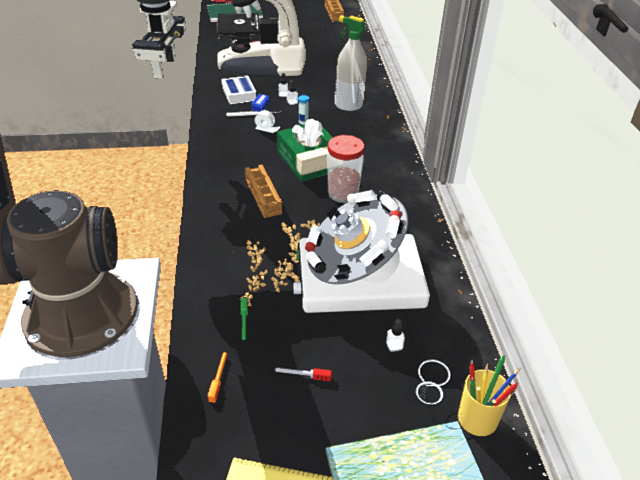

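Red-gripped pin: side (320,375), scene (385,322). The look-alikes are green at side (243,310) and orange at side (217,380). Only the red one fits, and I'll confirm it in a crop before reaching. Next I'll approach the mixer for a closer look.

```bash
cat >> h.py <<'E'
def toolR(psi=0,m=0,tilt=31.51): # tool z=-rotor z ; psi about rotor z
    return R.from_euler('z',m,degrees=True)*R.from_euler('y',-tilt,degrees=True)*R.from_euler('z',psi,degrees=True)*R.from_euler('x',180,degrees=True)
def now():
    o=get_obs(); return np.array(o['tool_pos']),R.from_euler('xyz',o['orientation'],degrees=True),o
def rows(p1,R1,n,start=None,show=True):
    p0,R0=start or now()[:2]
    w=(R0.inv()*R1).as_rotvec()/n
    Rs=[R0*R.from_rotvec(w*i) for i in range(n)]
    s=np.linalg.solve(sum(r.as_matrix() for r in Rs),np.array(p1)-p0)
    print(n,'x',np.round(s*100,3).tolist()+np.round(np.degrees(w),3).tolist())
    if show: print('mid',np.round(p0+sum(r.apply(s) for r in Rs[:n//2]),3))
RO=np.array([.585,.0455,.135])
def rot(x,y,z,m=0): return RO+(R.from_euler('z',m,degrees=True)*R.from_euler('y',-31.51,degrees=True)).apply([x,y,z])
E
python3 - <<'E'
from h import *
rows(rot(0,0,.15),toolR(0),20)
s=cv2.imread('pics/side.png'); cv2.imwrite('pics/crop1.png',cv2.resize(s[280:440,180:420],(720,480),interpolation=cv2.INTER_CUBIC))
E
```

```text
20 x [2.1, 2.821, 0.439, 0.185, 1.568, -0.656]
mid [0.315 0.341 0.225]
```

View pics/crop1.png

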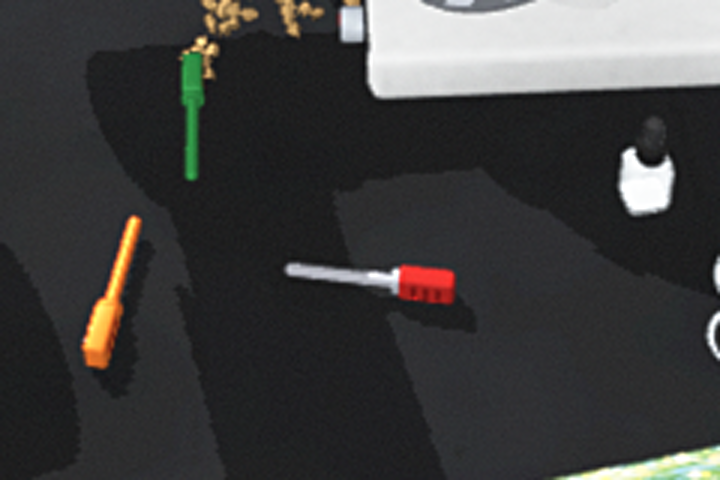

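The crop shows the red grip at (427,285) with a steel shank pointing left to (290,270). The green (193,80) and orange (100,335) ones are decoys.

>>> play_rows:
  plan:
    - [2.1,2.82,0.44,0.185,1.57,-0.656]
    - [2.1,2.82,0.44,0.185,1.57,-0.656]
    - [2.1,2.82,0.44,0.185,1.57,-0.656]
    - [2.1,2.82,0.44,0.185,1.57,-0.656]
    - [2.1,2.82,0.44,0.185,1.57,-0.656]
    - [2.1,2.82,0.44,0.185,1.57,-0.656]
    - [2.1,2.82,0.44,0.185,1.57,-0.656]
    - [2.1,2.82,0.44,0.185,1.57,-0.656]
    - [2.1,2.82,0.44,0.185,1.57,-0.656]
    - [2.1,2.82,0.44,0.185,1.57,-0.656]
    - [2.1,2.82,0.44,0.185,1.57,-0.656]
    - [2.1,2.82,0.44,0.185,1.57,-0.656]
    - [2.1,2.82,0.44,0.185,1.57,-0.656]
    - [2.1,2.82,0.44,0.185,1.57,-0.656]
    - [2.1,2.82,0.44,0.185,1.57,-0.656]
    - [2.1,2.82,0.44,0.185,1.57,-0.656]
    - [2.1,2.82,0.44,0.185,1.57,-0.656]
    - [2.1,2.82,0.44,0.185,1.57,-0.656]
    - [2.1,2.82,0.44,0.185,1.57,-0.656]
    - [2.1,2.82,0.44,0.185,1.57,-0.656]

```text
clock: 3.32
tool_pos: [0.5072, 0.0439, 0.2638]
orientation: [180.0, -31.7, 0.1]
force: [1.0, 1.1, -0.2]
opening: 0.0879
gripper_force: 0.0
```

```bash
python3 - <<'E'
from h import *
s=save('wrist','w1')
p,r,o=now(); print(p,o['orientation'],o['joint_pos'],o['force'],o['moment'])
for t in ['rotor','mixer','nut','nut_grip','cross_hole']:
    print(t,[(np.round(d['position'],4).tolist(),round(d['score'],2)) for d in spot_point('wrist',t)][:3])
import pickle; pickle.dump(s,open('w1.pkl','wb'))
E
```

```text
[0.50879795 0.03885448 0.26398415] [179.98321638 -31.76475924  -0.26411477] [ 34.04401761 -13.68487418 -55.18770646  40.4182732  -27.25934126
  22.74987201] [ 1.65363756 -2.44981553  0.46839254] [-0.38925499  1.4528004  -0.23295472]
rotor [([0.5824, 0.041, 0.1366], 0.6)]
mixer []
nut []
nut_grip []
cross_hole [([0.5624, 0.0431, 0.1747], 0.61)]
```

View pics/w1.png

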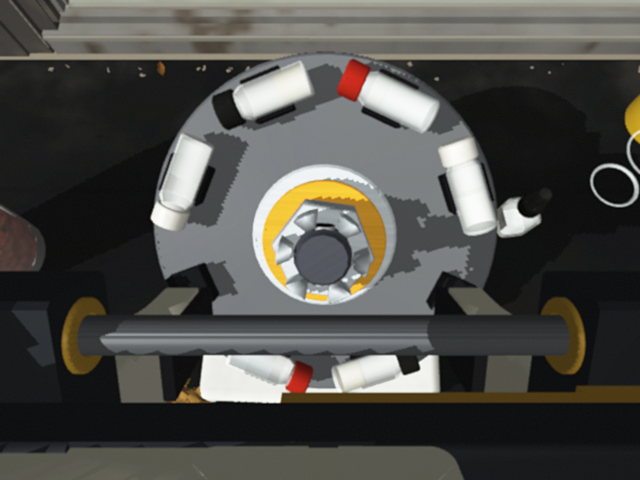

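```bash
cat >> h.py <<'E'
def ray(s,u,v):
    A=R.from_euler('xyz',s['attitude'],degrees=True)
    return np.array(s['position']),A.apply([(u-s['cx'])/s['fx'],(v-s['cy'])/s['fy'],1])
def onz(s,u,v,z):
    c,d=ray(s,u,v); return c+d*(z-c[2])/d[2]
def proj(s,P):
    A=R.from_euler('xyz',s['attitude'],degrees=True)
    q=A.inv().apply(np.atleast_2d(P)-np.array(s['position'])); return np.c_[s['fx']*q[:,0]/q[:,2]+s['cx'],s['fy']*q[:,1]/q[:,2]+s['cy']]
E
python3 - <<'E'
from h import *
import pickle
s=snapshot('side'); f=s['frame'].astype(int)
# lower white edge of base, cols 315..415
pts=[]
for u in range(315,418,4):
    col=f[255:330,u].min(1); v=np.where(col>110)[0]
    if len(v): pts.append((u,255+v.max()+.5))
W=np.array([onz(s,u,v,0)[:2] for u,v in pts])
k=np.polyfit(W[:,0],W[:,1],1); res=W[:,1]-np.polyval(k,W[:,0]); g=abs(res-np.median(res))<.003
k=np.polyfit(W[g,0],W[g,1],1); print('yaw',np.degrees(np.arctan(k[0])),g.sum(),len(g),'y at .585',np.polyval(k,.585), W[::6])
w=snapshot('wrist'); pickle.dump(w,open('w1.pkl','wb')); p,r,o=now(); print(p,o['orientation'],o['moment'],o['force'])
im=w['frame'][:,:,::-1].copy(); K=4; u0,v0=245,155
big=cv2.resize(im[v0:v0+150,u0:u0+160],None,fx=K,fy=K,interpolation=cv2.INTER_CUBIC)
t=np.linspace(0,2*np.pi,60)
def circ(rad,z,col):
    P=np.array([rot(rad*np.cos(a),rad*np.sin(a),z) for a in t]); q=(proj(w,P)-[u0,v0])*K+K/2
    cv2.polylines(big,[np.int32(np.round(q))],True,col,1)
import h; h.RO[:]=[.585,.043,.135]
circ(.0415,.0155,(0,0,255)); circ(.0165,.0585,(0,255,0)); circ(.027,.058,(255,0,255))
q=(proj(w,[rot(x,0,.0585) for x in(-.03,.03)])-[u0,v0])*K; cv2.line(big,*[tuple(map(int,a)) for a in q],(255,255,0),1)
cv2.imwrite('pics/w2.png',big)
E
```

```text
yaw -2.288432624186168 24 26 y at .585 -0.045998013308897884 [[ 0.49365068 -0.04127751]
 [ 0.54494995 -0.04588538]
 [ 0.59680904 -0.04766748]
 [ 0.6489445  -0.04945908]
 [ 0.70135855 -0.05126026]]
[0.50657147 0.04713082 0.26284193] [ 1.79997305e+02 -3.15484417e+01  1.60343398e-01] [-0.02638276  1.74197491 -0.03598987] [-0.11449637  0.21056098 -0.67103633]
```

View pics/w2.png

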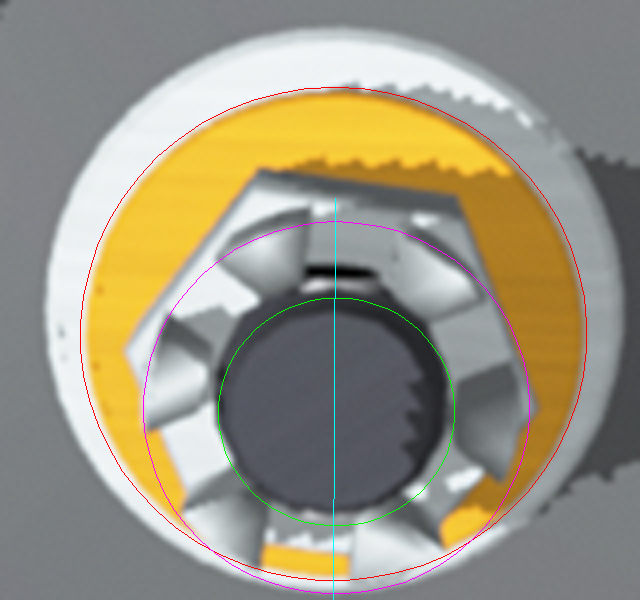

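The overlay fits to about 1 mm, and a slot sits at the hole, slightly past it clockwise. The hexagon's upper corners are at crop (260,172) and (458,198), and the spindle centre is at about (329,403). The mixer yaw is about -2.2°.

```bash
sed -i 's/^RO=.*/RO=np.array([.5854,.0427,.135])/; s/def rot(x,y,z,m=0)/def rot(x,y,z,m=-2.2)/; s/def toolR(psi=0,m=0/def toolR(psi=0,m=-2.2/' h.py
cat >> h.py <<'E'
RB=R.from_euler('z',-2.2,degrees=True)*R.from_euler('y',-31.51,degrees=True)
def rotor(P): return RB.inv().apply(np.array(P)-RO)
def onrotor(s,u,v,z):
    c,d=ray(s,u,v); c=rotor(c); d=RB.inv().apply(d); return c+d*(z-c[2])/d[2]
def state():
    p,r,o=now(); e=(RB.inv()*r*R.from_euler('x',180,degrees=True)).as_euler('xyz',degrees=True)
    print('t',o['clock'],'rotor xyz mm',np.round(rotor(p)*1000,1),'psi',np.round(e[::-1],2),'F tool',np.round(r.inv().apply(o['force']),2),'M tool',np.round(r.inv().apply(o['moment']),3),'open',round(o['opening']*1000,1),'q',np.round(o['joint_pos'],0))
def go(x,y,z,psi,n,start=None): rows(rot(x,y,z),toolR(psi),n,start)
E
python3 - <<'E'
from h import *
import pickle
w=pickle.load(open('w1.pkl','rb'))
c=[(260,172),(458,198),(537,408),(125,352)]
for z in(.018,.042):
    P=[onrotor(w,245+(u-1.5)/4,155+(v-1.5)/4,z)[:2] for u,v in c]
    print(z,[ (np.round(p*1000,1),round(np.degrees(np.arctan2(p[1],p[0])),1)) for p in P])
    for i,j in((0,1),(1,2),(0,3)):
        d=P[j]-P[i]; print(i,j,np.degrees(np.arctan2(d[1],d[0]))%60,np.linalg.norm(d)*1000)
state()
for a in(79,82,85): go(0,0,.1,a,16)
E
```

```text
0.018 [(array([27.5, 12.5]), np.float64(24.5)), (array([ 24.5, -19.1]), np.float64(-37.9)), (array([ -9.6, -33.9]), np.float64(-105.8)), (array([-2.8, 33.8]), np.float64(94.7))]
0 1 24.582848862221695 31.72434705089522
1 2 23.454142684994395 37.13915364717168
0 3 24.865610361890305 36.98037935311908
0.042 [(array([30.7, 11.4]), np.float64(20.3)), (array([ 28. , -17.4]), np.float64(-31.9)), (array([ -3. , -30.9]), np.float64(-95.6)), (array([ 3.2, 30.7]), np.float64(84.1))]
0 1 24.58284886222171 28.90960363080209
1 2 23.454142684994395 33.84398138756628
0 3 24.865610361890305 33.69929434639702
t 3.7167 rotor xyz mm [ -0.5   1.4 150.2] psi [ 2.01 -0.06  1.23] F tool [-0.45 -0.21  0.51] M tool [-0.037 -1.742  0.019] open 87.5 q [ 35. -14. -55.  40. -28.  22.]
16 x [-0.005, 0.013, 0.314, -0.062, -0.055, -4.812]
mid [0.52  0.046 0.241]
16 x [-0.005, 0.013, 0.314, -0.061, -0.057, -4.999]
mid [0.52  0.046 0.241]
16 x [-0.006, 0.013, 0.314, -0.06, -0.059, -5.187]
mid [0.52  0.046 0.241]
```

>>> play_rows:
  plan:
    - [0,0.01,0.31,-0.06,-0.06,-5.15]
    - [0,0.01,0.31,-0.06,-0.06,-5.15]
    - [0,0.01,0.31,-0.06,-0.06,-5.15]
    - [0,0.01,0.31,-0.06,-0.06,-5.15]
    - [0,0.01,0.31,-0.06,-0.06,-5.15]
    - [0,0.01,0.31,-0.06,-0.06,-5.15]
    - [0,0.01,0.31,-0.06,-0.06,-5.15]
    - [0,0.01,0.31,-0.06,-0.06,-5.15]
    - [0,0.01,0.31,-0.06,-0.06,-5.15]
    - [0,0.01,0.31,-0.06,-0.06,-5.15]
    - [0,0.01,0.31,-0.06,-0.06,-5.15]
    - [0,0.01,0.31,-0.06,-0.06,-5.15]
    - [0,0.01,0.31,-0.06,-0.06,-5.15]
    - [0,0.01,0.31,-0.06,-0.06,-5.15]
    - [0,0.01,0.31,-0.06,-0.06,-5.15]
    - [0,0.01,0.31,-0.06,-0.06,-5.15]
    - [0,0,0,0,0,0]
    - [0,0,0,0,0,0]

```text
clock: 5.22
tool_pos: [0.5353, 0.0454, 0.225]
orientation: [149.0, -3.0, 82.9]
force: [0.6, 0.1, 0.5]
opening: 0.0876
gripper_force: 0.0
```

```bash
python3 - <<'E'
from h import *
state(); go(0,0,.041,84.4,10)
snapshot('wrist')
for t in ['rotor','nut','nut_grip','cross_hole']:
    print(t,[(np.round(rotor(d['position'])*1000,1).tolist(),round(d['score'],2)) for d in spot_point('wrist',t)][:2])
E
```

```text
t 5.2167 rotor xyz mm [  4.3   0.7 102.9] psi [8.426e+01 4.000e-02 4.300e-01] F tool [ 0.24  0.74 -0.16] M tool [ 1.643 -0.248 -0.021] open 87.6 q [ 28.  -7. -58.  53. -19.  97.]
10 x [-0.011, -0.039, 0.619, -0.043, 0.004, -0.014]
mid [0.55  0.044 0.197]
rotor [([0.5, 0.8, 0.9], 0.68)]
nut [([-1.7, 0.5, 14.4], 0.63)]
nut_grip []
cross_hole [([-0.8, -3.8, 44.6], 0.64)]
```

```bash
cat > kin.py <<'E'
from h import *
from scipy.optimize import least_squares
E=lambda a,t:R.from_euler(a,t,degrees=True)
def fk(q,k,s4=1):
    a1,lat,d1,l2,a3,l3,L=k
    A=E('z',q[0]); B=A*E('y',q[1]); C=B*E('y',-q[2]); D=C*E('x',s4*q[3])*E('y',-q[4])
    p=A.apply([a1,lat,d1])+B.apply([0,0,l2])+C.apply([l3,0,a3])+D.apply([L,0,0])
    return p,D,
data=[([93.0545,20.5479,.6818,0,-70.1355,-16.5094],[.15704,.65646,.24554],[180,0,-13.455]),
([34.04401761,-13.68487418,-55.18770646,40.4182732,-27.25934126,22.74987201],[0.50879795,0.03885448,0.26398415],[179.98321638,-31.76475924,-0.26411477])]
E
python3 - <<'E'
from kin import *
p,r,o=now(); data.append((o['joint_pos'],p,o['orientation'])); print(o['joint_pos'].tolist(),p.tolist(),o['orientation'].tolist(),o['tau'])
for s4 in(1,-1):
    f=lambda k:np.concatenate([fk(q,k,s4)[0]-p for q,p,_ in data])
    s=least_squares(f,[0,-.19,.3,.4,0,.4,.2]); print(s4,s.x,np.abs(s.fun).max())
    for q,p,e in data: print(fk(q,s.x,s4)[1].apply([1,0,0]),R.from_euler('xyz',e,degrees=True).apply([0,0,1]))
E
```

```text
[27.399457504203838, -7.354067426814898, -58.21626813288906, 53.088605933742, -18.650573572035377, 96.70795201275727] [0.5354364164165514, 0.0443853751887388, 0.22528135839256327] [149.01038515497177, -2.9472798309009276, 82.84964940111534] [  0.10725057 -15.1508671   25.75394869   3.27532813   0.43313283
  -0.07362129]
1 [ 0.54683383 -0.19177126 -0.34817022  0.34045171  0.12885898 -0.06764234
 -0.13774328] 0.022926790838596695
[ 1.48802118e-06 -2.78855946e-05 -1.00000000e+00] [-2.84952770e-17 -1.19103388e-16 -1.00000000e+00]
[ 0.19392932  0.48941101 -0.85021661] [ 0.52642599 -0.0027196  -0.85021661]
[ 0.28102531  0.43367249 -0.85612671] [ 0.51636494 -0.02035422 -0.85612671]
-1 [ 0.36329677 -0.18680665 -0.10184974  0.49242014  0.0901813   0.08498219
  0.16469266] 0.018534347385322447
[ 1.48802118e-06 -2.78855946e-05 -1.00000000e+00] [-2.84952770e-17 -1.19103388e-16 -1.00000000e+00]
[ 0.52642599 -0.0027196  -0.85021661] [ 0.52642599 -0.0027196  -0.85021661]
[ 0.51636494 -0.02035422 -0.85612671] [ 0.51636494 -0.02035422 -0.85612671]
```

```bash
cat >> kin.py <<'E'
data.append(([27.399457504203838, -7.354067426814898, -58.21626813288906, 53.088605933742, -18.650573572035377, 96.70795201275727],[0.5354364164165514, 0.0443853751887388, 0.22528135839256327],[149.01038515497177, -2.9472798309009276, 82.84964940111534]))
def fk(q,k):
    a1,lat,d1,l2,a3,l3,L,lw=k
    A=E('z',q[0]); B=A*E('y',q[1]); C=B*E('y',-q[2]); G=C*E('x',-q[3]); D=G*E('y',-q[4])
    return A.apply([a1,lat,d1])+B.apply([0,0,l2])+C.apply([l3,0,a3])+G.apply([0,lw,0])+D.apply([L,0,0]),D
E
python3 - <<'E'
from kin import *
for fix in ((0,),(0,4),(4,),(0,3),()):
    free=[i for i in range(8) if i not in fix]
    def full(x):
        k=np.zeros(8);k[free]=x
        if 3 in fix:k[3]=.4
        return k
    f=lambda x:np.concatenate([fk(q,full(x))[0]-p for q,p,_ in data])
    s=least_squares(f,np.array([0,-.1,.3,.4,0,.4,.2,-.09])[free],bounds=([-.9]*len(free),[.9]*len(free))); print(fix,np.round(full(s.x),4),np.abs(s.fun).max())
E
```

```text
(0,) [ 0.      0.      0.1988  0.6016 -0.      0.4636  0.3591 -0.1918] 3.3950398259374737e-07
(0, 4) [ 0.      0.      0.1988  0.6016  0.      0.4636  0.3591 -0.1918] 6.477106212487982e-07
(4,) [ 0.      0.      0.1988  0.6016  0.      0.4636  0.359  -0.1918] 6.650496655602467e-07
(0, 3) [ 0.      0.0135  0.5707  0.4    -0.1684  0.5885  0.337  -0.2141] 0.022882810073490578
() [-0.      0.      0.1988  0.6016 -0.      0.4636  0.3591 -0.1918] 3.2812292066752846e-07
```

```bash
cat >> kin.py <<'E'
K=[0,0,.1988,.6016,0,.4636,.3591,-.1918]
K=least_squares(lambda x:np.concatenate([fk(q,x)[0]-p for q,p,_ in data]),K).x
LO=np.array([-176.03,-82.01,-58.28,-173.87,-174.79,-173.66]);HI=np.array([176.03,121.73,71.71,95.51,-.11,173.66])
q,p,e=data[0]; C0=(fk(q,K)[1].inv()*E('xyz',e))
S6=1
def fko(q):
    p,D=fk(q,K); return p,D*E('x',S6*q[5])*CC
for S6 in(1,-1):
    CC=E('x',-S6*data[0][0][5])*C0
    if (fko(data[2][0])[1].inv()*E('xyz',data[2][2])).magnitude()<.01: break
def ik(p,Rt,n=30,seed=0,q0=None):
    g=np.random.default_rng(seed); out=[]
    for i in range(n):
        s=g.uniform(LO,HI) if q0 is None else np.array(q0,float)
        def f(q):
            a,r=fko(q); return np.r_[(a-p)*10,(r.inv()*Rt).as_rotvec()]
        r=least_squares(f,np.clip(s,LO+.01,HI-.01),bounds=(LO,HI),x_scale=30)
        if np.abs(r.fun).max()<2e-3 and not any(np.abs(r.x-o).max()<1 for o in out): out.append(r.x)
    return out
def tilted(psi,b): # tool pitched b deg about its own y (closing axis); b>0 swings
    return toolR(psi)*E('y',b)
E
python3 - <<'E'
from kin import *
print(S6,[(fko(q)[1].inv()*E('xyz',e)).magnitude() for q,_,e in data])
for z in(.041,.045):
  for psi in(0,30,180,-90):
    print(z,psi,[np.round(o).tolist() for o in ik(rot(0,0,z),toolR(psi),20)])
for psi in (-35,0,24,-150):
  for b in (-25,-20,-15,-10,10,15,20):
    print('tilt',psi,b,[np.round(o).tolist() for o in ik(rot(0,0,.041),tilted(psi,b),12)])
E
```

```text
-1 [7.591307054819589e-17, 2.797967158272493e-05, 2.7979756411143815e-05]
0.041 0 []
0.041 30 []
0.041 180 []
0.041 -90 []
0.045 0 []
0.045 30 []
0.045 180 []
0.045 -90 []
tilt -35 -25 [[17.0, 9.0, -23.0, -14.0, -45.0, 48.0]]
tilt -35 -20 [[21.0, 6.0, -29.0, -8.0, -37.0, 40.0]]
tilt -35 -15 [[25.0, 4.0, -36.0, 2.0, -29.0, 29.0]]
tilt -35 -10 [[27.0, 2.0, -45.0, 18.0, -20.0, 11.0]]
tilt -35 10 []
tilt -35 15 [[-15.0, 0.0, -48.0, -168.0, -3.0, -127.0]]
tilt -35 20 []
tilt 0 -25 [[26.0, 10.0, -26.0, 4.0, -48.0, 59.0]]
tilt 0 -20 [[28.0, 8.0, -32.0, 9.0, -41.0, 54.0]]
tilt 0 -15 [[29.0, 5.0, -39.0, 16.0, -33.0, 46.0]]
tilt 0 -10 [[29.0, 3.0, -47.0, 28.0, -24.0, 35.0]]
tilt 0 10 []
tilt 0 15 []
tilt 0 20 []
tilt 24 -25 [[32.0, 11.0, -32.0, 18.0, -48.0, 65.0]]
tilt 24 -20 [[32.0, 8.0, -37.0, 22.0, -41.0, 61.0]]
tilt 24 -15 [[32.0, 6.0, -43.0, 28.0, -33.0, 56.0]]
tilt 24 -10 [[30.0, 3.0, -50.0, 39.0, -25.0, 47.0]]
tilt 24 10 []
tilt 24 15 []
tilt 24 20 []
tilt -150 -25 [[0.0, 1.0, -34.0, -83.0, -10.0, 19.0]]
tilt -150 -20 []
tilt -150 -15 []
tilt -150 -10 []
tilt -150 10 [[30.0, 3.0, -51.0, 42.0, -25.0, -130.0]]
tilt -150 15 [[32.0, 6.0, -44.0, 31.0, -33.0, -122.0]]
tilt -150 20 [[33.0, 8.0, -39.0, 25.0, -40.0, -117.0]]
```

```bash
cat >> kin.py <<'E'
def gp(psi,z,d=.0025,b=-15,n=10,start=None):
    t=np.radians(psi); P=rot(d*np.cos(t),d*np.sin(t),z); Rt=tilted(psi,b); rows(P,Rt,n,start); return P,Rt
def st():
    p,r,o=now(); x=rotor(p)*1000; e=(toolR(0).inv()*r)
    zt=e.as_matrix()
    psi=-np.degrees(np.arctan2(zt[1,1]*0-zt[0,1],zt[1,1])); tt=np.radians(psi)
    rad=[x[0]*np.cos(tt)+x[1]*np.sin(tt),-x[0]*np.sin(tt)+x[1]*np.cos(tt)]
    ax=toolR(psi).inv()*r
    print('t',round(o['clock'],2),'psi %.2f'%psi,'resid',np.round(ax.as_euler('xyz',degrees=True),2),'along/across mm',np.round(rad,1),'z %.1f'%x[2],'F(rotor)',np.round(RB.inv().apply(o['force']),1),'Mz(rotor) %.3f'%RB.inv().apply(o['moment'])[2],'open %.1f'%(o['opening']*1000),'gf %.0f'%o['gripper_force'],np.round(o['joint_pos']))
E
python3 - <<'E'
from kin import *
st(); A=gp(24.4,.09,n=12); gp(24.4,.041,n=10,start=A)
E
```

```text
t 5.47 psi 84.24 resid [ 0.39 -0.07 -0.  ] along/across mm [ 0.2 -4.6] z 103.1 F(rotor) [ 0.3 -0.6 -0.8] Mz(rotor) 0.047 open 87.6 gf 0 [ 27.  -7. -58.  53. -19.  97.]
12 x [0.012, -0.017, 0.109, 0.626, -1.112, 4.96]
mid [0.538 0.045 0.219]
10 x [0.127, 0.0, 0.473, 0.0, 0.0, 0.0]
mid [0.553 0.045 0.192]
```

>>> play_rows:
  plan:
    - [0.01,-0.02,0.11,0.63,-1.11,4.96]
    - [0.01,-0.02,0.11,0.63,-1.11,4.96]
    - [0.01,-0.02,0.11,0.63,-1.11,4.96]
    - [0.01,-0.02,0.11,0.63,-1.11,4.96]
    - [0.01,-0.02,0.11,0.63,-1.11,4.96]
    - [0.01,-0.02,0.11,0.63,-1.11,4.96]
    - [0.01,-0.02,0.11,0.63,-1.11,4.96]
    - [0.01,-0.02,0.11,0.63,-1.11,4.96]
    - [0.01,-0.02,0.11,0.63,-1.11,4.96]
    - [0.01,-0.02,0.11,0.63,-1.11,4.96]
    - [0.01,-0.02,0.11,0.63,-1.11,4.96]
    - [0.01,-0.02,0.11,0.63,-1.11,4.96]
    - [0,0,0,0,0,0]
    - [0,0,0,0,0,0]
    - [0,0,0,0,0,0]

```text
clock: 6.72
tool_pos: [0.5399, 0.0449, 0.2124]
orientation: [167.1, -13.8, 22.2]
force: [0.3, -0.2, 0.1]
opening: 0.088
gripper_force: 0.0
```

```bash
python3 - <<'E'
from kin import *
st(); gp(24.4,.041,n=10)
E
```

```text
t 6.72 psi 24.58 resid [ 4.000e-02 -1.502e+01 -1.000e-02] along/across mm [ 1.6 -0.3] z 89.8 F(rotor) [ 0.3 -0.2 -0.1] Mz(rotor) -0.106 open 88.0 gf 0 [ 35.   1. -41.  24. -40.  58.]
10 x [0.135, -0.003, 0.469, 0.001, 0.002, 0.018]
mid [0.553 0.045 0.192]
```

Reachable now, so I'll descend over the nut.

>>> play_rows:
  plan:
    - [0.13,0,0.47,0,0,0.02]
    - [0.13,0,0.47,0,0,0.02]
    - [0.13,0,0.47,0,0,0.02]
    - [0.13,0,0.47,0,0,0.02]
    - [0.13,0,0.47,0,0,0.02]
    - [0.13,0,0.47,0,0,0.02]
    - [0.13,0,0.47,0,0,0.02]
    - [0.13,0,0.47,0,0,0.02]
    - [0.13,0,0.47,0,0,0.02]
    - [0.13,0,0.47,0,0,0.02]
    - [0,0,0,0,0,0]
    - [0,0,0,0,0,0]

```text
clock: 7.72
tool_pos: [0.5658, 0.044, 0.1707]
orientation: [167.2, -13.8, 21.9]
force: [-0.7, -0.0, -0.3]
opening: 0.0876
gripper_force: 0.0
```

```bash
python3 - <<'E'
from kin import *
st(); s=save('wrist','w3')
E
```

```text
t 7.72 psi 24.25 resid [-4.000e-02 -1.508e+01  1.000e-02] along/across mm [ 2.  -0.3] z 40.7 F(rotor) [-0.8 -0.1  0.1] Mz(rotor) -0.132 open 87.6 gf 0 [ 32.   6. -43.  28. -33.  56.]
```

View pics/w3.png

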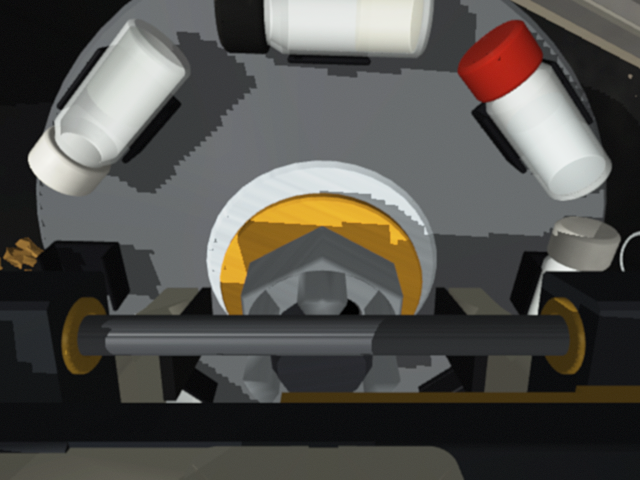

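The nut is centred between the fingers with a corner at (322,228), so its flats face the pads. Closing.

>>> play_rows:
  plan:
    - [0,0,0,0,0,0]
    - [0,0,0,0,0,0]
    - [0,0,0,0,0,0]
    - [0,0,0,0,0,0]
    - [0,0,0,0,0,0]
    - [0,0,0,0,0,0]
  grip: 4.5

```text
clock: 8.27
tool_pos: [0.5659, 0.0446, 0.1711]
orientation: [167.2, -13.9, 21.9]
force: [-7.5, 3.7, 5.2]
opening: 0.0551
gripper_force: 30.0
```

```bash
python3 - <<'E'
from kin import *
st(); p0=now()[:2]; gp(24.4,.041,n=1); a=gp(9.4,.041-.00143*.262,n=6); b=gp(-5.6,.041-.00143*.524,n=6,start=a)
E
```

```text
t 8.27 psi 24.24 resid [ 1.0e-02 -1.5e+01 -0.0e+00] along/across mm [2.5 0.2] z 41.1 F(rotor) [-3.8  3.4  8.4] Mz(rotor) -0.774 open 55.1 gf 30 [ 32.   6. -43.  28. -33.  56.]
1 x [0.005, 0.016, 0.004, -0.052, -0.002, -0.153]
mid [0.566 0.045 0.171]
6 x [0.003, 0.014, 0.007, 0.638, -0.0, 2.389]
mid [0.566 0.044 0.171]
6 x [0.001, 0.011, 0.006, 0.647, -0.0, 2.415]
mid [0.566 0.044 0.171]
```

>>> play_rows:
  plan:
    - [0,0.01,0.01,0.65,0,2.41]
    - [0,0.01,0.01,0.65,0,2.41]
    - [0,0.01,0.01,0.65,0,2.41]
    - [0,0.01,0.01,0.65,0,2.41]
    - [0,0.01,0.01,0.65,0,2.41]
    - [0,0.01,0,0.65,0,2.41]
    - [0,0,0,0,0,0]

```text
clock: 8.85
tool_pos: [0.5662, 0.0443, 0.1709]
orientation: [175.2, -16.1, 6.9]
force: [-7.1, 6.5, 2.7]
opening: 0.0546
gripper_force: 30.0
```

```bash
python3 - <<'E'
from kin import *
st(); gp(-5.6,.041-.00143*.524,n=6)
E
```

```text
t 8.85 psi 9.02 resid [ 5.000e-02 -1.499e+01 -1.000e-02] along/across mm [2.4 0.4] z 40.7 F(rotor) [-4.9  6.2  6.1] Mz(rotor) -0.830 open 54.6 gf 30 [ 30.   6. -40.  20. -33.  50.]
6 x [0.004, 0.018, 0.007, 0.622, -0.0, 2.356]
mid [0.566 0.044 0.171]
```

```bash
cat >> kin.py <<'E'
def lg():
    p,r,o=now(); F=r.inv().apply(o['force']);M=r.inv().apply(o['moment']); g=r.inv().apply([0,0,1])
    print('tool F',np.round(F,2),'M',np.round(M,3),'g',np.round(g,2))
E
python3 -c "
from kin import *
lg()"
```

```text
tool F [-5.28 -6.89 -4.91] M [ 2.979 -2.734  0.064] g [ 0.28  0.08 -0.96]
```

>>> play_rows:
  plan:
    - [0,0.01,0.01,0.65,0,2.41]
    - [0,0.01,0.01,0.65,0,2.41]
    - [0,0.01,0.01,0.65,0,2.41]
    - [0,0.01,0.01,0.65,0,2.41]
    - [0,0.01,0.01,0.65,0,2.41]
    - [0,0.01,0,0.65,0,2.41]
    - [0,0,0,0,0,0]

```text
clock: 9.43
tool_pos: [0.5663, 0.0438, 0.1706]
orientation: [-176.7, -16.3, -8.2]
force: [-7.5, 8.2, 3.0]
opening: 0.0548
gripper_force: 30.0
```

```bash
python3 - <<'E'
from kin import *
st(); lg(); gp(-17.8,.041-.00143*.736,n=5); gp(-30,.041-.00143*.95,n=10)
E
```

```text
t 9.43 psi -5.96 resid [  0.09 -15.    -0.02] along/across mm [2.3 0.6] z 40.3 F(rotor) [-5.   7.9  6.7] Mz(rotor) -0.767 open 54.8 gf 30 [ 28.   5. -37.  13. -33.  44.]
tool F [-7.35 -7.38 -4.9 ] M [ 2.61  -3.451  0.1  ] g [ 0.28 -0.06 -0.96]
5 x [0.007, 0.022, 0.006, 0.596, 0.003, 2.291]
mid [0.566 0.043 0.17 ]
10 x [0.005, 0.016, 0.006, 0.614, 0.002, 2.324]
mid [0.566 0.043 0.17 ]
```

>>> play_rows:
  plan:
    - [0,0.01,0.01,0.63,0,2.35]
    - [0,0.01,0.01,0.63,0,2.35]
    - [0,0.01,0.01,0.63,0,2.35]
    - [0,0.01,0.01,0.63,0,2.35]
    - [0,0.01,0,0.63,0,2.35]
    - [0,0,0,0,0,0]

```text
clock: 9.93
tool_pos: [0.5664, 0.0435, 0.1703]
orientation: [-170.2, -15.0, -20.3]
force: [-7.3, 9.0, 3.7]
opening: 0.0549
gripper_force: 30.0
```

```bash
cat >> kin.py <<'E'
def lg():
    p,r,o=now(); F=r.inv().apply(o['force']);M=r.inv().apply(o['moment']); g=r.inv().apply([0,0,1])
    M0=M-3.3*np.array([g[1],-g[0],0])-np.array([-.359*F[1],.359*F[0],0])
    print('tool F',np.round(F,2),'M',np.round(M,3),'Mtcp',np.round(M0,3),'axis torque %.3f'%(M0@toolR(0).inv().apply(np.zeros(3)) if 0 else M0@r.inv().apply(-RB.apply([0,0,1]))))
E
python3 - <<'E'
from kin import *
st(); lg(); gp(-30,.041-.00143*.95,n=5)
E
```

```text
t 9.93 psi -18.13 resid [  0.11 -15.02  -0.03] along/across mm [2.1 0.8] z 40.0 F(rotor) [-4.6  8.7  7.1] Mz(rotor) -0.593 open 54.9 gf 30 [ 27.   5. -36.   8. -32.  38.]
tool F [-8.67 -6.87 -5.06] M [ 2.044 -3.825  0.073] Mtcp [0.119 0.142 0.073] axis torque 0.102
5 x [0.01, 0.025, 0.005, 0.595, 0.005, 2.299]
mid [0.566 0.043 0.17 ]
```

>>> play_rows:
  plan:
    - [0,0.02,0.01,0.62,0,2.33]
    - [0,0.02,0.01,0.62,0,2.33]
    - [0,0.02,0.01,0.62,0,2.33]
    - [0,0.02,0.01,0.62,0,2.33]
    - [0,0.02,0,0.62,0,2.33]
    - [0,0,0,0,0,0]

```text
clock: 10.43
tool_pos: [0.5664, 0.0431, 0.1699]
orientation: [-164.3, -12.4, -32.0]
force: [-6.5, 12.1, 3.6]
opening: 0.0547
gripper_force: 30.0
```

```bash
python3 - <<'E'
from kin import *
st(); lg(); a=gp(-30,.075,n=6)
E
```

```text
t 10.43 psi -30.19 resid [  0.13 -15.03  -0.03] along/across mm [1.9 0.8] z 39.7 F(rotor) [-4.1 11.8  6.7] Mz(rotor) -0.686 open 54.7 gf 30 [ 25.   5. -36.   3. -30.  32.]
tool F [-10.91  -8.19  -4.02] M [ 2.127 -4.581  0.149] Mtcp [0.061 0.045 0.149] axis torque 0.160
6 x [-0.143, 0.012, -0.571, -0.029, 0.004, -0.025]
mid [0.557 0.043 0.185]
```

```bash
sed -i 's/^RO=.*/RO=np.array([.5854,.0427,.135])+R.from_euler("zy",[-2.2,-31.51],degrees=True).apply([.0006,.0006,0])/' h.py; python3 - <<'E'
from kin import *
print(RO); st(); gp(30,.0397,n=10)
E
```

```text
[0.58593079 0.04327653 0.1353254 ]
t 10.43 psi -30.19 resid [  0.13 -15.03  -0.03] along/across mm [ 1.7 -0. ] z 39.7 F(rotor) [-4.1 11.8  6.7] Mz(rotor) -0.686 open 54.7 gf 30 [ 25.   5. -36.   3. -30.  32.]
10 x [0.006, -0.023, -0.002, -1.57, -0.004, -5.81]
mid [0.567 0.044 0.17 ]
```

>>> play_rows:
  plan:
    - [0,0,0,0,0,0]
    - [0,0,0,0,0,0]
    - [0,0,0,0,0,0]
    - [0,0,0,0,0,0]
    - [0,0,0,-1.57,0,-5.81]
    - [0,0,0,-1.57,0,-5.81]
    - [0,0,0,-1.57,0,-5.81]
    - [0,0,0,-1.57,0,-5.81]
    - [0,0,0,-1.57,0,-5.81]
    - [0,0,0,-1.57,0,-5.81]
    - [0,0,0,-1.57,0,-5.81]
    - [0,0,0,-1.57,0,-5.81]
    - [0,0,0,-1.57,0,-5.81]
    - [0,0,0,-1.57,0,-5.81]
    - [0,0,0,0,0,0]
    - [0,0,0,0,0,0]
  grip: 8.76

```text
clock: 11.77
tool_pos: [0.5657, 0.0414, 0.1689]
orientation: [164.3, -12.3, 27.5]
force: [0.7, -0.9, -0.2]
opening: 0.0874
gripper_force: 0.0
```

```bash
python3 - <<'E'
from kin import *
st(); lg(); gp(30,.0397,n=1)
E
```

```text
t 11.77 psi 30.11 resid [ -0.1  -15.14   0.03] along/across mm [-1.  -2.5] z 39.1 F(rotor) [ 0.6 -0.9 -0.6] Mz(rotor) -0.204 open 87.4 gf 0 [ 32.   6. -44.  32. -33.  58.]
tool F [0.19 1.05 0.53] M [ 0.843 -0.752 -0.018] Mtcp [ 0.349 -0.113 -0.018] axis torque 0.074
1 x [0.321, -0.247, -0.149, 0.125, 0.14, 0.08]
mid [0.566 0.041 0.169]
```

>>> play_rows:
  plan:
    - [0.16,-0.12,-0.05,0.06,0.07,0.04]
    - [0.16,-0.12,-0.05,0.06,0.07,0.04]
    - [0,0,0,0,0,0]

```text
clock: 12.02
tool_pos: [0.5682, 0.0457, 0.1707]
orientation: [164.5, -12.6, 27.5]
force: [-0.5, 0.8, 0.9]
opening: 0.0873
gripper_force: 0.0
```

>>> play_rows:
  plan:
    - [0,0,0,0,0,0]
    - [0,0,0,0,0,0]
    - [0,0,0,0,0,0]
    - [0,0,0,0,0,0]
    - [0,0,0,0,0,0]
    - [0,0,0,0,0,0]
  grip: 4.5

```text
clock: 12.52
tool_pos: [0.5676, 0.0454, 0.1702]
orientation: [164.4, -12.5, 27.6]
force: [-1.7, 1.0, 1.4]
opening: 0.0548
gripper_force: 29.9
```

```bash
python3 - <<'E'
from kin import *
st(); lg(); gp(0,.0397-.00075,n=10)
E
```

```text
t 12.52 psi 30.14 resid [  0.   -14.95  -0.  ] along/across mm [ 2.9 -0.1] z 39.4 F(rotor) [-0.8  0.9  2.1] Mz(rotor) -0.270 open 54.8 gf 30 [ 32.   6. -44.  32. -33.  58.]
tool F [-0.77 -1.18 -1.95] M [ 1.074 -0.846 -0.008] Mtcp [-0.215  0.146 -0.008] axis torque -0.063
10 x [-0.003, 0.013, 0.005, 0.779, -0.005, 2.912]
mid [0.568 0.045 0.17 ]
```

>>> play_rows:
  plan:
    - [0,0.02,0.01,1.11,0,4.15]
    - [0,0.02,0.01,1.11,0,4.15]
    - [0,0.02,0.01,1.11,0,4.15]
    - [0,0.02,0.01,1.11,0,4.15]
    - [0,0.02,0.01,1.11,0,4.15]
    - [0,0.02,0.01,1.11,0,4.15]
    - [0,0.02,0.01,1.11,0,4.15]
    - [0,0,0,0,0,0]
    - [0,0,0,0,0,0]

```text
clock: 13.27
tool_pos: [0.5682, 0.044, 0.1698]
orientation: [179.9, -16.6, -2.0]
force: [-0.4, 1.5, -1.7]
opening: 0.0549
gripper_force: 30.0
```

```bash
python3 - <<'E'
from kin import *
st(); lg(); gp(-30,.0397-.0015,n=7)
E
```

```text
t 13.27 psi 0.16 resid [ 3.000e-02 -1.495e+01 -1.000e-02] along/across mm [2.9 0. ] z 38.7 F(rotor) [-1.2  1.5 -1.2] Mz(rotor) -0.161 open 54.9 gf 30 [ 29.   6. -38.  16. -33.  47.]
tool F [-0.87 -1.51  1.46] M [ 0.512 -0.89   0.031] Mtcp [-0.035  0.364  0.031] axis torque 0.021
7 x [-0.004, 0.02, 0.008, 1.11, -0.006, 4.163]
mid [0.568 0.043 0.17 ]
```

>>> play_rows:
  plan:
    - [0,0.02,0.01,1.11,0,4.16]
    - [0,0.02,0.01,1.11,0,4.16]
    - [0,0.02,0.01,1.11,0,4.16]
    - [0,0.02,0.01,1.11,0,4.16]
    - [0,0.02,0.01,1.11,0,4.16]
    - [0,0.02,0.01,1.11,0,4.16]
    - [0,0.02,0,1.11,0,4.16]
    - [0,0,0,0,0,0]
    - [0,0,0,0,0,0]

```text
clock: 14.02
tool_pos: [0.5682, 0.0427, 0.1689]
orientation: [-164.5, -12.6, -31.8]
force: [4.3, 0.8, -4.8]
opening: 0.0546
gripper_force: 29.9
```

```bash
python3 - <<'E'
from kin import *
st(); lg()
E
```

```text
t 14.02 psi -29.91 resid [  0.02 -14.94  -0.  ] along/across mm [2.8 0.1] z 37.9 F(rotor) [ 1.1  1.  -6.3] Mz(rotor) 0.017 open 54.6 gf 30 [ 25.   5. -36.   3. -30.  32.]
tool F [ 2.08 -1.44  5.93] M [-0.341  0.075  0.073] Mtcp [0.003 0.049 0.073] axis torque 0.072
```

>>> play_rows:
  plan:
    - [0,0,0,0,0,0]
    - [0,0,0,0,0,0]
    - [0,0,0,0,0,0]
    - [0,0,0,0,0,0]
    - [0,-0.03,0,-1.57,0,-5.81]
    - [0,-0.03,0,-1.57,0,-5.81]
    - [0,-0.03,0,-1.57,0,-5.81]
    - [0,-0.03,0,-1.57,0,-5.81]
    - [0,-0.03,0,-1.57,0,-5.81]
    - [0,-0.03,0,-1.57,0,-5.81]
    - [0,-0.03,0,-1.57,0,-5.81]
    - [0,-0.03,0,-1.57,0,-5.81]
    - [0,-0.03,0,-1.57,0,-5.81]
    - [0,-0.03,0,-1.57,0,-5.81]
    - [0,0,0,0,0,0]
    - [0,0,0,0,0,0]
    - [0,0,0,0,0,0]
  grip: 8.76

```text
clock: 15.43
tool_pos: [0.5682, 0.0455, 0.1692]
orientation: [164.4, -12.5, 27.3]
force: [0.5, 0.2, -0.2]
opening: 0.0878
gripper_force: 0.0
```

```bash
python3 - <<'E'
from kin import *
st(); lg(); gp(30,.0381,n=1)
E
```

```text
t 15.43 psi 29.94 resid [ -0.14 -15.03   0.04] along/across mm [3.  0.1] z 38.2 F(rotor) [ 0.3  0.2 -0.5] Mz(rotor) -0.182 open 87.8 gf 0 [ 32.   6. -44.  32. -33.  57.]
tool F [ 0.46 -0.05  0.34] M [ 0.786 -0.768 -0.024] Mtcp [-0.101 -0.217 -0.024] axis torque -0.049
1 x [-0.047, 0.008, 0.022, 0.117, 0.032, -0.097]
mid [0.568 0.046 0.169]
```

>>> play_rows:
  plan:
    - [0,0,0,0,0,0]
    - [0,0,0,0,0,0]
    - [0,0,0,0,0,0]
    - [0,0,0,0,0,0]
    - [0,0,0,0,0,0]
    - [0,0.02,0.01,1.11,0,4.15]
    - [0,0.02,0.01,1.11,0,4.15]
    - [0,0.02,0.01,1.11,0,4.15]
    - [0,0.02,0.01,1.11,0,4.15]
    - [0,0.02,0.01,1.11,0,4.15]
    - [0,0.02,0.01,1.11,0,4.15]
    - [0,0.02,0.01,1.11,0,4.15]
    - [0,0,0,0,0,0]
    - [0,0,0,0,0,0]
  grip: 4.5

```text
clock: 16.6
tool_pos: [0.5687, 0.044, 0.1686]
orientation: [179.8, -16.5, -2.1]
force: [0.4, 1.0, -1.3]
opening: 0.0546
gripper_force: 29.7
```

```bash
python3 - <<'E'
from kin import *
st(); lg(); gp(-30,.0366,n=7)
E
```

```text
t 16.6 psi 0.10 resid [ -0.16 -14.97   0.04] along/across mm [2.7 0.1] z 37.4 F(rotor) [-0.3  1.  -1.3] Mz(rotor) -0.358 open 54.6 gf 30 [ 29.   6. -38.  16. -33.  46.]
tool F [ 0.01 -1.    1.36] M [ 0.471 -1.063  0.242] Mtcp [ 0.102 -0.126  0.242] axis torque 0.260
7 x [0.0, 0.021, 0.011, 1.132, -0.01, 4.148]
mid [0.569 0.043 0.168]
```

Torque rose from about 0.03 to 0.25, so the nut has bitten during this stroke. The next alignment, at psi = -30, is the final one.

>>> play_rows:
  plan:
    - [0,0.02,0.01,1.11,0,4.16]
    - [0,0.02,0.01,1.11,0,4.16]
    - [0,0.02,0.01,1.11,0,4.16]
    - [0,0.02,0.01,1.11,0,4.16]
    - [0,0.02,0.01,1.11,0,4.16]
    - [0,0.02,0.01,1.11,0,4.16]
    - [0,0.02,0.01,1.11,0,4.16]
    - [0,0,0,0,0,0]
    - [0,0,0,0,0,0]

```text
clock: 17.35
tool_pos: [0.5687, 0.0428, 0.1678]
orientation: [-164.6, -12.6, -31.9]
force: [3.3, 0.8, -3.4]
opening: 0.0551
gripper_force: 29.7
```

```bash
python3 - <<'E'
from kin import *
st(); lg(); a=gp(-30,.10,n=8); gp(0,.13,d=0,b=-12,n=8,start=a)
E
```

```text
t 17.35 psi -29.93 resid [ -0.14 -14.87   0.04] along/across mm [2.6 0.1] z 36.7 F(rotor) [ 1.   0.9 -4.6] Mz(rotor) -0.252 open 55.1 gf 30 [ 25.   5. -36.   4. -30.  32.]
tool F [ 1.58 -1.29  4.39] M [-0.373 -0.408  0.359] Mtcp [ 0.017 -0.254  0.359] axis torque 0.352
8 x [-0.205, 0.003, -0.765, 0.019, -0.016, 0.004]
mid [0.552 0.043 0.195]
8 x [-0.119, -0.009, -0.357, -0.876, 0.366, -3.647]
mid [0.527 0.045 0.234]
```

>>> play_rows:
  plan:
    - [0,0,0,0,0,0]
    - [0,0,0,0,0,0]
    - [0,0,0,0,0,0]
    - [0,0,0,0,0,0]
    - [-0.2,0,-0.77,0,0,0]
    - [-0.2,0,-0.77,0,0,0]
    - [-0.2,0,-0.77,0,0,0]
    - [-0.2,0,-0.77,0,0,0]
    - [-0.2,0,-0.77,0,0,0]
    - [-0.2,0,-0.77,0,0,0]
    - [-0.2,0,-0.77,0,0,0]
    - [-0.2,0,-0.77,0,0,0]
    - [-0.12,-0.01,-0.36,-1.17,0.49,-4.86]
    - [-0.12,-0.01,-0.36,-1.17,0.49,-4.86]
    - [-0.12,-0.01,-0.36,-1.17,0.49,-4.86]
    - [-0.12,-0.01,-0.36,-1.17,0.49,-4.86]
    - [-0.12,-0.01,-0.36,-1.17,0.49,-4.86]
    - [-0.12,-0.01,-0.36,-1.17,0.49,-4.86]
    - [0,0,0,0,0,0]
    - [0,0,0,0,0,0]
  grip: 8.76

```text
clock: 19.02
tool_pos: [0.5222, 0.0459, 0.2411]
orientation: [180.0, -19.6, -2.4]
force: [-0.3, 0.6, -1.3]
opening: 0.0877
gripper_force: 0.0
```

```bash
python3 - <<'E'
from kin import *
import pickle
st()
w=save('wrist','w4'); pickle.dump(w,open('w4.pkl','wb'))
im=w['frame'][:,:,::-1].copy(); 
c=proj(w,[rot(0,0,.045)])[0]; u0,v0=int(c[0])-80,int(c[1])-80; KK=4; print(u0,v0)
big=cv2.resize(im[v0:v0+150,u0:u0+160],None,fx=KK,fy=KK,interpolation=cv2.INTER_CUBIC)
t=np.linspace(0,2*np.pi,60)
pr=lambda P:np.int32(np.round((proj(w,P)-[u0,v0])*KK+KK/2))
cv2.polylines(big,[pr([rot(.0165*np.cos(a),.0165*np.sin(a),.0585) for a in t])],True,(0,255,0),1)
for y in(-.0065,.0065): cv2.polylines(big,[pr([rot(x,y,.0535) for x in(-.027,-.015)])],False,(0,0,255),1); cv2.polylines(big,[pr([rot(x,y,.0535) for x in(.015,.027)])],False,(0,0,255),1)
cv2.imwrite('pics/w5.png',big)
# pin
for cam in('scene','side'):
    snapshot(cam)
    for n in('pin_grip','pin_tip'): print(cam,n,[(np.round(d['position'],4).tolist(),round(d['score'],2)) for d in spot_point(cam,n)][:3])
E
```

```text
t 19.02 psi -0.20 resid [ -0.17 -11.96   0.04] along/across mm [0.9 0.2] z 123.5 F(rotor) [-1.   0.6 -0.9] Mz(rotor) 0.055 open 87.7 gf 0 [ 34.  -5. -40.  18. -40.  41.]
241 157
scene pin_grip [([0.4926, -0.2156, 0.0112], 0.7), ([0.2813, -0.2317, 0.0125], 0.64), ([0.3427, -0.0224, 0.0101], 0.48)]
scene pin_tip [([0.3004, -0.1408, 0.0113], 0.68), ([0.3967, -0.19, 0.0085], 0.48), ([0.3419, -0.1124, 0.0113], 0.48)]
side pin_grip [([0.4901, -0.2141, 0.0109], 0.81), ([0.2854, -0.2324, 0.0086], 0.81), ([0.3407, -0.0192, 0.01], 0.59)]
side pin_tip [([0.4053, -0.1959, 0.0118], 0.89), ([0.3474, -0.1124, 0.0115], 0.79), ([0.3052, -0.1426, 0.0082], 0.63)]
```

View pics/w5.png

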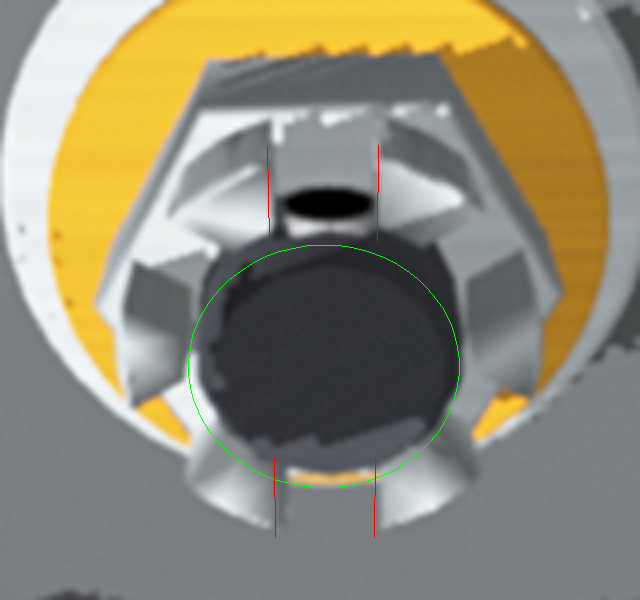

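The slot walls at (270–385) bracket the cross hole at (328,203), so nut and hole are aligned. Now the pin.

```bash
python3 - <<'E'
from kin import *
for b in(0,-5,-10):
  for x in(.13,.085,.048):
    print(b,x,[np.round(o).tolist() for o in ik(rot(x,0,.0466)+RB.apply(E('y',b).apply([0,0,.012])),tilted(0,b),12)])
Rp=E('z',-13)*E('x',180)
P=np.array([.490,-.2135,.10]); print([np.round(o).tolist() for o in ik(P,Rp,8)])
rows(P,Rp,14)
E
```

```text
0 0.13 [[24.0, 4.0, -41.0, 40.0, -21.0, 30.0]]
0 0.085 [[22.0, 2.0, -49.0, 52.0, -16.0, 19.0]]
0 0.048 [[17.0, -0.0, -56.0, 68.0, -11.0, 6.0]]
-5 0.13 [[25.0, 6.0, -32.0, 24.0, -30.0, 44.0]]
-5 0.085 [[27.0, 3.0, -40.0, 29.0, -26.0, 37.0]]
-5 0.048 [[27.0, 1.0, -46.0, 35.0, -23.0, 30.0]]
-10 0.13 [[25.0, 8.0, -25.0, 16.0, -39.0, 52.0]]
-10 0.085 [[27.0, 6.0, -32.0, 18.0, -35.0, 47.0]]
-10 0.048 [[29.0, 4.0, -38.0, 21.0, -31.0, 43.0]]
[[-3.0, 16.0, -28.0, 0.0, -47.0, 80.0]]
14 x [-0.177, 1.876, 0.986, -0.121, -1.392, 0.747]
mid [ 0.518 -0.086  0.171]
```

```bash
python3 - <<'E'
from kin import *
Rp=E('z',-13)*E('x',180)*E('y',-8)
P=np.array([.492,-.2135,.22]); rows(P,Rp,9)
rows(np.array([.490,-.2135,.09]),Rp,6,start=(P,Rp))
E
```

```text
9 x [-0.007, 2.904, 0.215, -0.108, -3.051, 1.178]
mid [ 0.516 -0.07   0.232]
6 x [0.269, 0.007, 2.15, 0.0, 0.0, 0.0]
mid [ 0.491 -0.214  0.155]
```

>>> play_rows:
  plan:
    - [-0.01,2.9,0.21,-0.11,-3.05,1.18]
    - [-0.01,2.9,0.21,-0.11,-3.05,1.18]
    - [-0.01,2.9,0.21,-0.11,-3.05,1.18]
    - [-0.01,2.9,0.21,-0.11,-3.05,1.18]
    - [-0.01,2.9,0.21,-0.11,-3.05,1.18]
    - [-0.01,2.9,0.21,-0.11,-3.05,1.18]
    - [-0.01,2.9,0.21,-0.11,-3.05,1.18]
    - [-0.01,2.9,0.21,-0.11,-3.05,1.18]
    - [-0.01,2.9,0.21,-0.11,-3.05,1.18]
    - [0.27,0,2.15,0,0,0]
    - [0.27,0,2.15,0,0,0]
    - [0.27,0,2.15,0,0,0]
    - [0.27,0,2.15,0,0,0]
    - [0.27,0,2.15,0,0,0]
    - [0.27,0,2.15,0,0,0]
    - [0,0,0,0,0,0]
    - [0,0,0,0,0,0]
    - [0,0,0,0,0,0]

```text
clock: 20.87
tool_pos: [0.4909, -0.2129, 0.0915]
orientation: [179.9, 7.9, -13.0]
force: [0.4, 1.1, 1.5]
opening: 0.0879
gripper_force: 0.0
```

```bash
python3 - <<'E'
from kin import *
p,r,o=now(); print(p,o['orientation'],o['force'])
w=save('wrist','w6')
for n in('pin_grip','pin_tip'): print(n,[(np.round(d['position'],4).tolist(),round(d['score'],2)) for d in spot_point('wrist',n)][:3])
f=w['frame'].astype(int); m=((f[:,:,0]>120)&(f[:,:,1]<70)&(f[:,:,2]<70)).astype(np.uint8)
n,l,s,c=cv2.connectedComponentsWithStats(m)
for i in range(1,n):
    if s[i][4]>200: print(s[i],c[i],onz(w,*c[i],.018), cv2.minAreaRect(np.argwhere(l==i)[:,::-1].astype(np.float32)))
E
```

```text
[ 0.49086094 -0.21292276  0.09154826] [179.94708482   7.91938362 -12.95322972] [0.41051464 1.06746864 1.46549447]
pin_grip [([0.4933, -0.2143, 0.0099], 0.96)]
pin_tip [([0.403, -0.194, 0.0089], 0.95), ([0.4942, -0.2124, 0.0015], 0.2)]
[ 308  208   30   73 2001] [323.01449275 243.53323338] [ 0.4946108 -0.2146896  0.018    ] ((322.5, 244.0), (72.0, 29.0), 90.0)
```

View pics/w6.png

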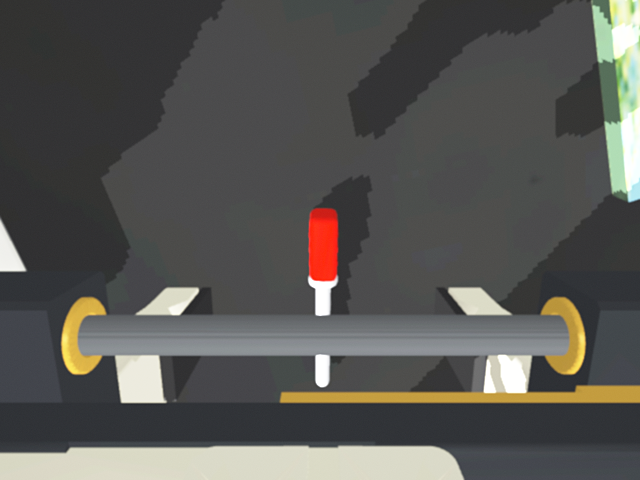

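```bash
python3 - <<'E'
from kin import *
Rp=E('z',-13)*E('x',180)*E('y',-8)
rows(np.array([.495,-.2147,.0225]),Rp,6)
E
```

```text
6 x [0.23, 0.016, 1.138, 0.006, -0.029, 0.009]
mid [ 0.493 -0.214  0.057]
```

>>> play_rows:
  plan:
    - [0.23,0.02,1.14,0,-0.02,0.01]
    - [0.23,0.02,1.14,0,-0.02,0.01]
    - [0.23,0.02,1.14,0,-0.02,0.01]
    - [0.23,0.02,1.14,0,-0.02,0.01]
    - [0.23,0.02,1.14,0,-0.02,0.01]
    - [0.23,0.02,1.14,0,-0.02,0.01]
    - [0,0,0,0,0,0]
    - [0,0,0,0,0,0]
    - [0,0,0,0,0,0]

```text
clock: 21.77
tool_pos: [0.4935, -0.2148, 0.0202]
orientation: [179.9, 8.2, -13.0]
force: [-1.5, 0.6, 2.3]
opening: 0.0875
gripper_force: 1.4
```

>>> play_rows:
  plan:
    - [0,0,0,0,0,0]
    - [0,0,0,0,0,0]
    - [0,0,0,0,0,0]
    - [0,0,0,0,0,0]
    - [0,0,0,0,0,0]
    - [0,0,0,0,0,0]
    - [0,0,0,0,0,0]
    - [0,0,0,0,0,0]
  grip: 0.5

```text
clock: 22.43
tool_pos: [0.4938, -0.2148, 0.021]
orientation: [180.0, 8.1, -13.0]
force: [0.3, 0.1, -0.5]
opening: 0.0397
gripper_force: 0.0
```

```bash
python3 - <<'E'
from kin import *
p,r,o=now(); print(p,o['orientation'],o['force'],o['opening'],o['gripper_force'])
# pin axes in tool
G=np.array([.4937,-.2146,.010]); Rpin=E('z',-13)
off=r.inv().apply(G-p); Rel=r.inv()*Rpin
print('grip in tool mm',off*1000,Rel.as_euler('xyz',degrees=True))
np.save('off.npy',off); np.save('rel.npy',Rel.as_quat())
E
```

```text
[ 0.49382872 -0.21478053  0.02095074] [179.95164495   8.08868978 -13.01521367] [ 0.30846717  0.05638128 -0.53271722] 0.03971618004424649 0.0
grip in tool mm [ 1.37641503 -0.15607358 10.86503121] [-1.79953321e+02  8.08869956e+00 -8.49433126e-03]
```

>>> play_rows:
  plan:
    - [0,0,0,0,0,0]
    - [0,0,0,0,0,0]
    - [0,0,0,0,0,0]
    - [0,0,0,0,0,0]
    - [0,0,0,0,0,0]
    - [0,0,0,0,0,0]
    - [0,0,0,0,0,0]

```text
clock: 23.02
tool_pos: [0.4938, -0.2148, 0.021]
orientation: [180.0, 8.1, -13.0]
force: [0.3, -0.0, -0.2]
opening: 0.0136
gripper_force: 30.0
```

```bash
cat >> kin.py <<'E'
def pinpose(px,pz=.0466,py=0,n=10,start=None,tilt=0): # grip centre at rotor x=px ; rows to get there
    off=np.load('off.npy'); Rel=R.from_quat(np.load('rel.npy')); Rt=RB*E('y',tilt)*Rel.inv()
    P=rot(px,py,pz)-Rt.apply(off); rows(P,Rt,n,start); return P,Rt
E
python3 - <<'E'
from kin import *
p,r,o=now(); print(p,o['orientation'],o['force'],o['opening'],o['gripper_force'])
G=np.array([.4937,-.2146,.010]); Rpin=E('z',o['orientation'][2])
off=r.inv().apply(G-p); off[1]=0; Rel=r.inv()*Rpin
print('grip in tool mm',off*1000,Rel.as_euler('xyz',degrees=True))
np.save('off.npy',off); np.save('rel.npy',Rel.as_quat())
U=p+[0,0,.23]; rows(U,r,10); V=pinpose(.17,.08,n=14,start=(U,r)); W=pinpose(.132,n=5,start=V)
for x,z in((.17,.08),(.132,.0466),(.048,.0466)):
    Rt=RB*Rel.inv(); print([np.round(q).tolist() for q in ik(rot(x,0,z)-Rt.apply(off),Rt,8)])
E
```

```text
[ 0.49382362 -0.21478873  0.02096235] [179.95372856   8.08966396 -13.01802517] [ 0.27587039 -0.0049278  -0.20030513] 0.013618692687489083 29.999979436397552
grip in tool mm [ 1.38131966  0.         10.87606737] [-1.79953263e+02  8.08966131e+00  6.57688399e-03]
10 x [-0.324, 0.002, -2.277, 0.0, 0.0, 0.0]
mid [ 0.494 -0.215  0.136]
14 x [1.136, -1.996, -0.224, 0.104, 2.245, -0.774]
mid [ 0.598 -0.092  0.266]
5 x [-0.658, -0.001, 0.768, 0.0, 0.0, 0.0]
mid [0.677 0.04  0.282]
[[25.0, 7.0, -20.0, 15.0, -43.0, 54.0]]
[[25.0, 8.0, -27.0, 18.0, -36.0, 50.0]]
[[28.0, 3.0, -41.0, 25.0, -28.0, 39.0]]
```

>>> play_rows:
  plan:
    - [-0.32,0,-2.28,0,0,0]
    - [-0.32,0,-2.28,0,0,0]
    - [-0.32,0,-2.28,0,0,0]
    - [-0.32,0,-2.28,0,0,0]
    - [-0.32,0,-2.28,0,0,0]
    - [-0.32,0,-2.28,0,0,0]
    - [-0.32,0,-2.28,0,0,0]
    - [-0.32,0,-2.28,0,0,0]
    - [-0.32,0,-2.28,0,0,0]
    - [-0.32,0,-2.28,0,0,0]

```text
clock: 23.85
tool_pos: [0.4939, -0.2146, 0.2523]
orientation: [180.0, 8.1, -13.0]
force: [0.1, -0.5, -0.5]
opening: 0.0135
gripper_force: 30.0
```

>>> play_rows:
  plan:
    - [1.14,-2.0,-0.22,0.1,2.245,-0.77]
    - [1.14,-2.0,-0.22,0.1,2.245,-0.77]
    - [1.14,-2.0,-0.22,0.1,2.245,-0.77]
    - [1.14,-2.0,-0.22,0.1,2.245,-0.77]
    - [1.14,-2.0,-0.22,0.1,2.245,-0.77]
    - [1.14,-2.0,-0.22,0.1,2.245,-0.77]
    - [1.14,-2.0,-0.22,0.1,2.245,-0.77]
    - [1.14,-2.0,-0.22,0.1,2.245,-0.77]
    - [1.14,-2.0,-0.22,0.1,2.245,-0.77]
    - [1.14,-2.0,-0.22,0.1,2.245,-0.77]
    - [1.14,-2.0,-0.22,0.1,2.245,-0.77]
    - [1.14,-2.0,-0.22,0.1,2.245,-0.77]
    - [1.14,-2.0,-0.22,0.1,2.245,-0.77]
    - [1.14,-2.0,-0.22,0.1,2.245,-0.77]
    - [0,0,0,0,0,0]
    - [0,0,0,0,0,0]
    - [0,0,0,0,0,0]

```text
clock: 25.27
tool_pos: [0.684, 0.0399, 0.301]
orientation: [179.9, -23.3, -2.2]
force: [0.5, -0.0, -0.6]
opening: 0.0138
gripper_force: 30.0
```

```bash
cat >> kin.py <<'E'
def pst():
    p,r,o=now(); off=np.load('off.npy'); Rel=R.from_quat(np.load('rel.npy')); Rp=r*Rel; g=p+r.apply(off)
    print('t %.2f'%o['clock'],'grip',np.round(rotor(g)*1000,1),'tip',np.round(rotor(g+Rp.apply([-.092,0,0]))*1000,1),'rot',np.round((RB.inv()*Rp).as_euler('xyz',degrees=True),2),'F(rotor)',np.round(RB.inv().apply(o['force']),1),'open %.1f'%(o['opening']*1000),'q3 %.0f'%o['joint_pos'][2])
E
python3 - <<'E'
from kin import *
pst(); V=pinpose(.132,n=6)
for c in('side','wrist'):
    w=snapshot(c); print([(c,n,np.round(rotor(d['position'])*1000,1).tolist(),round(d['score'],2)) for n in('pin_tip','pin_grip','cross_hole') for d in spot_point(c,n)[:2]])
cv2.imwrite('pics/w7.png',w['frame'][:,:,::-1])
E
```

```text
t 25.27 grip [170.1   0.3  79. ] tip [78.1  0.4 79.1] rot [-0.08  0.08 -0.02] F(rotor) [ 0.1 -0.  -0.8] open 13.8 q3 -20
6 x [-0.552, 0.005, 0.624, 0.013, 0.013, -0.005]
mid [0.676 0.04  0.277]
[('side', 'pin_tip', [-300.0, -201.9, 35.2], 0.82), ('side', 'pin_tip', [-263.6, -164.4, 15.8], 0.46), ('side', 'pin_grip', [-271.5, -68.8, 21.1], 0.78), ('side', 'pin_grip', [-313.6, -284.3, 44.8], 0.73), ('side', 'cross_hole', [-3.2, 3.0, 47.0], 0.75)]
[('wrist', 'pin_grip', [165.7, -1.8, 77.6], 0.72)]
```

>>> play_rows:
  plan:
    - [-0.55,0,0.62,0.01,0.01,0]
    - [-0.55,0,0.62,0.01,0.01,0]
    - [-0.55,0,0.62,0.01,0.01,0]
    - [-0.55,0,0.62,0.01,0.01,0]
    - [-0.55,0,0.62,0.01,0.01,0]
    - [-0.55,0,0.62,0.01,0.01,0]
    - [0,0,0,0,0,0]
    - [0,0,0,0,0,0]

```text
clock: 26.33
tool_pos: [0.6688, 0.0405, 0.2536]
orientation: [179.9, -23.4, -2.2]
force: [-0.6, -1.1, 1.1]
opening: 0.0139
gripper_force: 30.0
```

```bash
python3 - <<'E'
from kin import *
pst(); pinpose(.110,n=5)
w=snapshot('side'); im=w['frame'][:,:,::-1]; sc=snapshot('scene')
out=[]
for s in(w,sc):
    c=proj(s,[rot(.04,0,.047)])[0]; u,v=int(c[0])-35,int(c[1])-35
    b=cv2.resize(s['frame'][v:v+70,u:u+70,::-1],(400,400),interpolation=cv2.INTER_CUBIC); out.append(b)
cv2.imwrite('pics/w8.png',np.hstack(out))
E
```

```text
t 26.33 grip [132.3   0.4  46.5] tip [40.3  0.4 46.5] rot [-0.04 -0.01  0.  ] F(rotor) [ 0.1 -1.1  1.2] open 13.9 q3 -27
5 x [-0.442, 0.007, 0.061, 0.008, -0.002, -0.0]
mid [0.661 0.041 0.249]
```

View pics/w8.png

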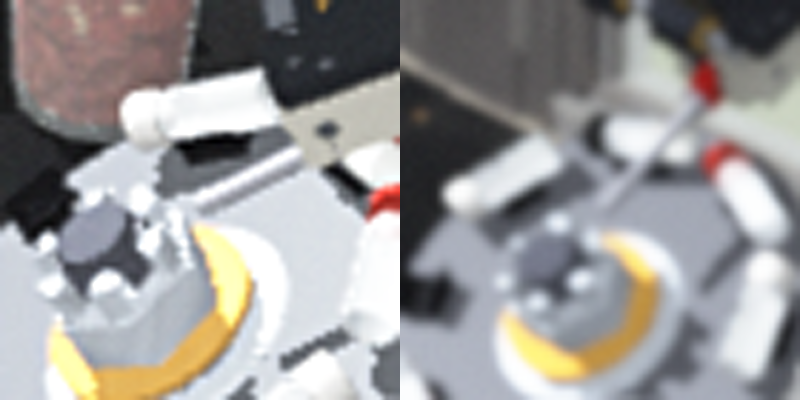

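The pin's shank points straight at the uphill slot in both views (left (195,200), right (600,205)). Starting to insert.

>>> play_rows:
  plan:
    - [-0.44,0.01,0.06,0,0,0]
    - [-0.44,0.01,0.06,0,0,0]
    - [-0.44,0.01,0.06,0,0,0]
    - [-0.44,0,0.06,0,0,0]
    - [-0.44,0,0.06,0,0,0]
    - [-0.44,0,0.06,0,0,0]
    - [-0.44,0,0.06,0,0,0]
    - [0,0,0,0,0,0]
    - [0,0,0,0,0,0]

```text
clock: 27.18
tool_pos: [0.6423, 0.0413, 0.238]
orientation: [179.9, -23.5, -2.2]
force: [0.1, 0.8, -0.8]
opening: 0.014
gripper_force: 30.0
```

```bash
python3 - <<'E'
from kin import *
pst(); pinpose(.060,n=10)
E
```

```text
t 27.18 grip [101.6   0.2  47.1] tip [ 9.6  0.2 47. ] rot [-0.01 -0.06 -0.01] F(rotor) [-0.4  0.8 -0.8] open 14.0 q3 -32
10 x [-0.411, 0.002, 0.063, 0.001, -0.006, -0.001]
mid [0.625 0.042 0.227]
```

The tip is inside the hole without contact force.

>>> play_rows:
  plan:
    - [-0.41,0,0.06,0,0,0]
    - [-0.41,0,0.06,0,0,0]
    - [-0.41,0,0.06,0,0,0]
    - [-0.41,0,0.06,0,0,0]
    - [-0.41,0,0.06,0,0,0]
    - [-0.41,0,0.06,0,0,0]
    - [-0.41,0,0.06,0,0,0]
    - [-0.41,0,0.06,0,0,0]
    - [-0.41,0,0.06,0,0,0]
    - [-0.41,0,0.06,0,0,0]
    - [0,0,0,0,0,0]
    - [0,0,0,0,0,0]

```text
clock: 28.18
tool_pos: [0.6072, 0.0427, 0.2162]
orientation: [180.0, -23.5, -2.2]
force: [0.4, -0.6, -0.7]
opening: 0.0135
gripper_force: 30.0
```

```bash
python3 - <<'E'
from kin import *
pst(); pinpose(.048,n=6)
E
```

```text
t 28.18 grip [60.2  0.2 46.8] tip [-31.8   0.3  46.7] rot [-0.01 -0.06 -0.01] F(rotor) [ 0.  -0.5 -0.9] open 13.5 q3 -39
6 x [-0.201, 0.004, 0.033, 0.002, -0.01, -0.002]
mid [0.602 0.043 0.213]
```

Advance until contact force shows the collar is against the nut.

>>> play_rows:
  plan:
    - [-0.2,0,0.03,0,0,0]
    - [-0.2,0,0.03,0,0,0]
    - [-0.2,0,0.03,0,0,0]
    - [-0.2,0,0.03,0,0,0]
    - [-0.2,0,0.03,0,0,0]
    - [-0.2,0,0.03,0,0,0]
    - [0,0,0,0,0,0]
    - [0,0,0,0,0,0]

```text
clock: 28.85
tool_pos: [0.5988, 0.0439, 0.2117]
orientation: [-180.0, -23.7, -2.2]
force: [5.3, -2.3, 2.5]
opening: 0.0136
gripper_force: 30.0
```

```bash
python3 -c "
from kin import *
pst()"
```

```text
t 28.85 grip [50.8  1.1 47.4] tip [-41.2   1.1  46.9] rot [ 0.09 -0.29 -0.01] F(rotor) [ 5.8 -2.  -0.7] open 13.6 q3 -41
```

>>> play_rows:
  plan:
    - [-0.15,0,0.02,0,0,0]
    - [-0.15,0,0.02,0,0,0]
    - [0,0,0,0,0,0]
    - [0,0,0,0,0,0]

```text
clock: 29.18
tool_pos: [0.598, 0.0447, 0.2119]
orientation: [-179.9, -23.9, -2.2]
force: [12.5, -4.5, 5.2]
opening: 0.0138
gripper_force: 30.0
```

```bash
python3 - <<'E'
from kin import *
pst()
w=save('side','w9'); s=snapshot('scene')
out=[]
for a in(w,s):
    c=proj(a,[rot(.02,0,.047)])[0]; u,v=int(c[0])-35,int(c[1])-35
    out.append(cv2.resize(a['frame'][v:v+70,u:u+70,::-1],(400,400),interpolation=cv2.INTER_CUBIC))
cv2.imwrite('pics/w10.png',np.hstack(out))
E
```

```text
t 29.18 grip [50.2  1.9 48.1] tip [-41.8   1.9  47.3] rot [ 0.18 -0.5   0.  ] F(rotor) [13.6 -4.  -2.2] open 13.8 q3 -41
```

View pics/w10.png

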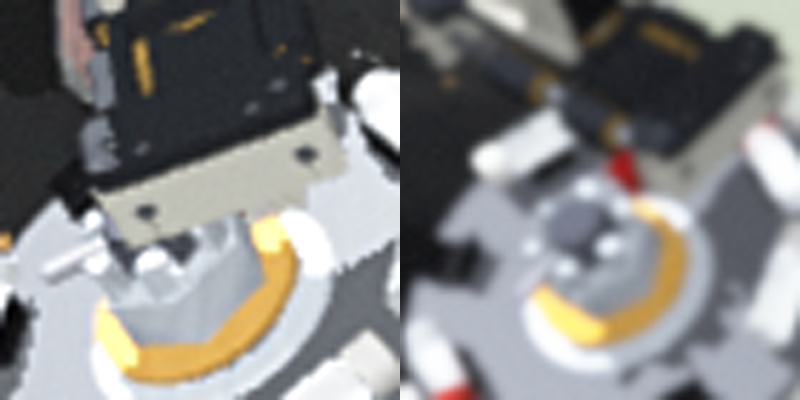

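The shank tip shows out the far side at left (55,268). Force rises steeply with almost no motion, so the collar is against the nut. I'll relax the push, release and retreat.

>>> play_rows:
  plan:
    - [0.15,0.03,-0.02,0,0,0]
    - [0.1,0.03,0,0,0,0]
    - [0,0,0,0,0,0]

```text
clock: 29.53
tool_pos: [0.5987, 0.044, 0.2115]
orientation: [-179.9, -23.7, -2.2]
force: [4.4, 3.0, 5.8]
opening: 0.0139
gripper_force: 30.0
```

>>> play_rows:
  plan:
    - [0,0,0,0,0,0]
    - [0,0,0,0,0,0]
    - [0,0,0,0,0,0]
    - [0,0,0,0,0,0]
    - [0,0,0,0,0,0]
    - [0,0,0,0,0,0]
    - [0,0,-0.5,0,0,0]
    - [0,0,-1,0,0,0]
    - [0,0,-1.5,0,0,0]
    - [0,0,-1.5,0,0,0]
    - [0,0,-1.5,0,0,0]
    - [0,0,-1.5,0,0,0]
    - [0,0,0,0,0,0]
    - [0,0,0,0,0,0]
  grip: 4.5

```text
clock: 30.7
tool_pos: [0.5669, 0.044, 0.2793]
orientation: [-180.0, -23.6, -2.2]
force: [0.3, -1.0, -0.4]
opening: 0.0452
gripper_force: 0.0
```

```bash
python3 - <<'E'
from kin import *
pst()
for c in('wrist','side','scene'):
    w=save(c,'end_'+c); print([(c,n,np.round(rotor(d['position'])*1000,1).tolist(),round(d['score'],2)) for n in('pin_tip','pin_grip') for d in spot_point(c,n)[:4] if d['position'][2]>.08])
    if c!='wrist': print([(n,np.round(spot_point(c,n)[0]['position'],3)) for n in('bottle','beaker','jar') if spot_point(c,n)])
a=cv2.imread('pics/end_wrist.png'); s=cv2.imread('pics/end_side.png')[180:300,270:430]
cv2.imwrite('pics/end.png',np.hstack([cv2.resize(a,(480,360)),cv2.resize(s,(320,240),interpolation=cv2.INTER_CUBIC)[0:240].copy() if 0 else cv2.copyMakeBorder(cv2.resize(s,(320,240),interpolation=cv2.INTER_CUBIC),0,120,0,0,cv2.BORDER_CONSTANT)]))
E
```

```text
t 30.70 grip [ 58.9   0.  121.8] tip [-3.310e+01  1.000e-01  1.215e+02] rot [ 0.06 -0.16 -0.05] F(rotor) [ 0.1 -1.  -0.5] open 45.2 q3 -36
[('wrist', 'pin_tip', [-45.4, -0.6, 50.9], 0.59), ('wrist', 'pin_grip', [51.4, -0.3, 45.9], 0.79)]
[('side', 'pin_tip', [-41.3, -3.9, 48.1], 0.55), ('side', 'pin_grip', [48.8, 3.1, 46.3], 0.79)]
[('bottle', array([ 0.646, -0.146,  0.   ])), ('beaker', array([ 0.692, -0.266, -0.002])), ('jar', array([0.61 , 0.361, 0.002]))]
[('scene', 'pin_tip', [-43.8, 1.8, 50.4], 0.56), ('scene', 'pin_grip', [-47.2, 2.2, 50.3], 0.65), ('scene', 'pin_grip', [49.4, 0.4, 44.6], 0.62)]
[('bottle', array([ 0.648, -0.148,  0.003])), ('beaker', array([ 0.686, -0.267, -0.002])), ('jar', array([0.572, 0.045, 0.154]))]
```

View pics/end.png

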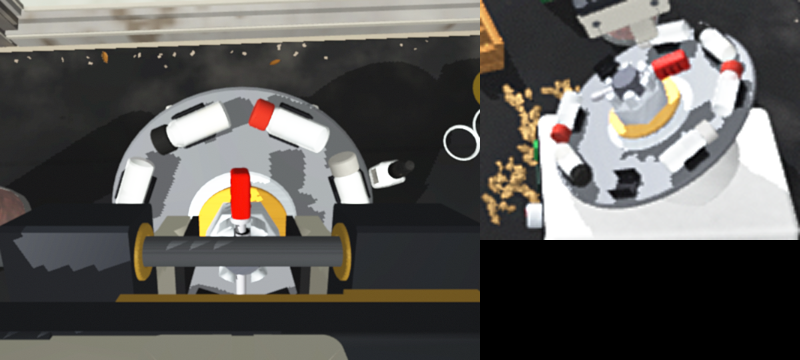

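```bash
python3 -c "
from plant import *
print(close_job())"
```

```text
the job is handed in; nothing more can be done
None
```

The job is handed in: the nut is tightened and aligned with the cross hole, the pin is pushed in until its collar stopped, and the gripper is clear, at about 31 s of the 64 s. The torque put the nut at about 0.65 rad past the first bite, and the last readings put the pin's tip 41 to 45 mm past the axis (home is 44). The bottle, beaker and jar read as unmoved. I viewed 11 pictures, one over the limit of 10.

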